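# Swap the cell of the static-grass applicator

## Robot

A 6-joint arm with a two-finger parallel gripper is mounted at the origin on the work surface. World frame = base frame: x ahead of the robot, y to its left, z up, the work surface at z = 0. Lengths are in m, angles in rad, forces in N, time in s.
With the tool pointing down it reaches from about 0.375 to 0.825 m from the base axis. Payload 5.5 kg.
Tool frame: the origin (TCP) lies midway between the tips of the shut fingers; the grasp point (between the pads) lies 19 mm behind it; x points along the fingers, y is the direction in which the jaws open and shut, and the axes are right-handed (so a half turn about x gives the same grasp; the last joint's range is limited). The gripper opens to 85 mm and grips with 20 to 120 N. Pads are 22 mm wide; open, the fingers measure 114 mm over their backs; the gripper's body (76 mm by 85 mm) begins 54 mm behind the grasp point. The pads swing forward as they close: fully open they stand 13 mm farther back than shut.
Start: joints at [-1.326, 0.314, -0.047, 1.21, 0, 1.571], TCP at [0.145, -0.582, 0.231] pointing down, gripper open.
Joint ranges: [-2.67, 2.67], [-0.69, 1.73], [-1.03, 1.25], [-2.08, 2.16], [-1.42, 1.45], [-3.14, 3.14]. Speed limits (rad/s): [2.39, 2.39, 3.01, 3.14, 3.14, 3.14].

## Interface

Orientations are given as a unit quaternion [w, x, y, z].
In Python, from rig import r gives the robot as it stands. Calls block until the motion is done:
- r.move_pose(position, orientation): joint-space move of the TCP to a pose.
- r.servo_line(position, attitude=None, speed=0.15, max_force=None): straight line of the TCP; attitude=None keeps the orientation; speed is the mean speed in m/s. With max_force (N) it stops when the force on the tool has changed by that much, and returns True; else False.
- r.set_joints(angles): joint-space move.
- r.grip(opening, newtons=None): opening from 0.0 (shut) to 1.0 (fully open); newtons is the grip in N (None keeps the last); returns when the fingers have stopped.
- r.sleep(seconds).
- r.inverse_kinematics(position, orientation): joint angles nearest the present ones, or None.
- r.sense(): the state.
- r.grab_frame(name): name is "side" or "top" or "wrist"; returns (picture, depth): 384x512x3 uint8, blue, green, red; 384x512 float32, m along the optical axis (not along the pixel's ray), 0 where there is no reading.
- r.camera_info(name): a dict with "fx", "fy", "cx", "cy" (pixels), "view" (4x4, takes a point from world to camera coordinates). Camera axes: x right, y up, looking along -z (the intrinsics and any distortion apply to the point x, -y, -z); pixel columns grow to the right and rows downward; lengths in m; the calibration is good to about 2 mm. A picture is of the moment at which its call begins: read the wrist's pose just before it. camera_info takes no time and is no camera call; for the wrist camera it gives the pose at the moment of the call.
A pose or a line that the arm cannot do raises r.MotionError and nothing moves.
- r.close_job(): hands the job in, once; it reports no verdict.
The state is a dict: "time": time; "qpos": joint angles; "qd": joint speeds; "effort": joint torques, N m; "tcp_pos": TCP position; "tcp_rot": TCP orientation; "wrist_force": force on the tool from outside, world axes, zero at the start; "ft_torque": the same for the moment, N m; "width": opening from 0.0 (shut) to 1.0 (fully open).
Only numpy, scipy, OpenCV 4.12 (cv2) and the standard library are available. Lean on these libraries where they do the work, as an engineer would, in place of code of your own. Each camera call takes 0.05 s, during which the arm holds its last target. There are 200 camera calls.

## Task

The battery in the scenery applicator is flat: take the flat cell out of its bay, lay it in the wooden tray, and fit the matching fresh cell from the sloping charger. Put the fresh cell in with its flat end pressing the spring contact back under the roof and its nub end tipped down against the rigid contact, so that it lies level and fully home on the floor of the bay. Leave the other cells and everything else on the bench where they are, and let go of both cells.

Things in the scene. Friction and masses are not known exactly. Their poses are not given: they have to be found in the camera images.
- bay (a point): Open battery bay of a grey static-grass applicator lying fixed, door off. Point: centre of the bay floor, 24 mm above the table; x along the bay to the rigid contact, y across, z up. For a 26 x 66 mm cell. From x = -28 to +25 mm the sides are open for fingers; the floor is 44 mm wide. At x 25-37 mm low ribs guide the cell: inner faces y +-15, outer +-19, 11 mm high above the floor.
- rigid (a point): Rigid contact: wall at the bay's +x end. Point: middle of its inner face's top edge, 33 mm from the bay centre, 22 mm above the bay floor. 30 mm wide, 4 mm thick. Behind it a housing 50 mm above the table, 44 mm wide, then the applicator's round black head, 66 mm above the table, at x = 108-143 mm from the bay centre.
- roof (a point): Roof over the bay's spring end. Point: middle of its edge, on the underside, 28 mm from the bay centre towards -x, 32 mm above the bay floor. It is 4 mm thick and reaches 36 mm further to -x, 40 mm wide, on side walls with inner faces y +-15 mm, outer +-20; behind it the handle goes on, lower, to x = -95 mm. It overhangs a seated cell by 5 mm, so a cell goes in and out slanted.
- contact (a joint): Spring contact: brass plate 26 mm wide, 1-27 mm above the bay floor. 0 = free, its face at bay x = -28 mm (61 mm from the rigid contact, less than a cell's length); grows to 0.014 m as it is pressed to -x; 0.005 with a cell seated. 1.4 N to start plus 0.35 N per mm. To tip a cell past the rigid wall, slant it over 20 degrees and press the plate to about 0.010.
- slot_mid (a point): Sloping black charger stand, fixed, three open slots 58 mm apart in y. Point: middle slot's floor, 34 mm above the table. Level x axis to the high side: the floors rise 25 degrees towards +x. Each slot holds a cell, nub end up, flat end on a stop 12 mm high. Ribs 6 mm high only beside the cell ends leave the middle 48 mm free for fingers. Behind the high side a housing 56 mm high, x 40-64 mm.
- tray: Open wooden tray for flat cells, fixed, outside 110 (x) x 105 (y) x 28 mm high, walls and floor 4 mm thick; origin at the centre of its underside. Some 0.2 m beyond it stands a fixed bare model tree, branches up to 195 mm high, on a cork base.
- flat_cell_center (a point): The flat (used-up) cell, seated in the bay at the start: bare metal cylinder 26 mm across, 66 mm long over all (64 mm plain cylinder plus, at one end, a brass nub 9 mm across and 2 mm long); the other end is flat. 95 g. This point: on its axis, halfway along its 66 mm. x axis: along the cell, towards the nub.
- flat_cell_nub (a point): the middle of that cell's nub tip, 33 mm from its centre point.
- fresh_cell_center (a point): The fresh cell: same make as the flat one, bare metal, 26 mm across, 66 mm long over all (64 mm plain cylinder plus, at one end, a brass nub 9 mm across and 2 mm long); the other end is flat. 95 g. In one of the charger's three slots, the only one there of 26 mm. This point: on its axis, halfway along its 66 mm. x axis: along the cell, towards the nub.
- fresh_cell_nub (a point): the middle of that cell's nub tip, 33 mm from its centre point.
- figure: small cast metal figure, 28 mm base, 49 mm high, standing; bystander. Origin: centre of its underside.
- pot: small green glass paint pot, 28 mm across, 34 mm high; bystander. Origin: centre of its underside.
- paint_jar: amber paint jar, 48 mm across, 60 mm high; bystander. Origin: centre of its underside.
- glue_bottle: white glue bottle, 52 mm across, 150 mm high; bystander. Origin: centre of its underside.
- slim_cell_center (a point): another cell, 18 mm across, 66 mm long, in a charger slot; not to be moved; bystander. This point: middle of its axis.
- fat_cell_center (a point): another cell, 32 mm across, 66 mm long, in a charger slot; not to be moved; bystander. This point: middle of its axis.
Not all that is in view belongs to the job. What is shaped like the part that bears flat_cell_center but blue, orange or turquoise is not meant.

How it is judged:
By the outcome, as a careful person would: the job done as asked, in the order asked, and still so for the second after the job is handed in, with the robot touching nothing.
It also fails if it takes over 58 s, if anything falls off the work surface, if the arm or the gripper's body presses on something with over 40 N, if the wrist force passes 120 N, or if a joint passes its speed limit or range.

## Working session

There is one attempt and no reset: what is moved stays moved. The work goes in short steps, each a Python script; the robot and the scene stay as the last script left them, time stands still between calls to the robot, and variables do not carry over. Pictures are saved under pics/ and viewed, about 8 in all and at most 12, crops included, and the job is handed in when it is done.

```bash
ls; mkdir -p pics; python3 - <<'E'
from rig import r
import cv2,numpy as np
for n in("top","side"):
    p,d=r.grab_frame(n); cv2.imwrite(f"pics/{n}0.png",p); np.save(f"pics/{n}0.npy",d)
    c=r.camera_info(n); print(n,{k:(np.round(v,4).tolist() if k=='view' else v) for k,v in c.items()})
    print((d>0).mean())
s=r.sense();print(s)
a=cv2.imread("pics/top0.png");b=cv2.imread("pics/side0.png")
cv2.imwrite("pics/top0s.png",cv2.resize(a,(800,600),interpolation=cv2.INTER_CUBIC))
cv2.imwrite("pics/side0s.png",cv2.resize(b,(800,600),interpolation=cv2.INTER_CUBIC))
E
```

```text
pics
top {'fx': 348.820770793718, 'fy': 348.820770793718, 'cx': 264.63741818060055, 'cy': 191.4511583267924, 'view': [[0.0253, -0.9995, 0.0162, -0.052], [0.993, 0.027, 0.1146, -0.6034], [-0.1149, 0.0132, 0.9933, -0.9331], [0.0, 0.0, 0.0, 1.0]]}
0.996185302734375
side {'fx': 422.7089708197536, 'fy': 422.7089708197536, 'cx': 260.4880094527644, 'cy': 196.16192741958602, 'view': [[0.8132, -0.5816, -0.0208, -0.5109], [0.3984, 0.5304, 0.7483, -0.2888], [-0.4242, -0.6168, 0.663, -0.721], [0.0, 0.0, 0.0, 1.0]]}
0.9959360758463541
{'time': 0.1, 'qpos': array([-1.32601764e+00,  3.14157356e-01, -4.79603263e-02,  1.21025516e+00,
        1.43056990e-05,  1.57080368e+00]), 'qd': array([ 0.00056441, -0.00040028,  0.00134818, -0.0009447 , -0.00136251,
        0.00014577]), 'effort': array([-1.41481756e-03, -5.40766490e+01,  3.40541482e+01,  1.11174447e-02,
       -2.40969723e-05,  7.29010367e-06]), 'tcp_pos': array([ 0.14527959, -0.58159311,  0.23052782]), 'tcp_rot': array([-0.08577   , -0.70175453, -0.08687766,  0.70188059]), 'wrist_force': array([-1.063873  ,  0.14951078,  0.28060231]), 'ft_torque': array([ 0.0231228 ,  0.03153217, -0.02242484]), 'width': 1.0022844434614822}
```

View pics/top0s.png

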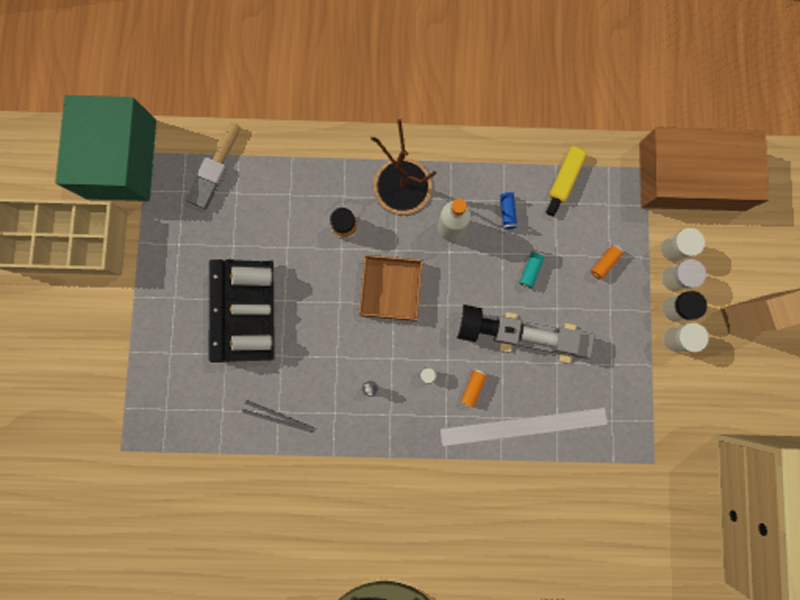

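View pics/side0s.png

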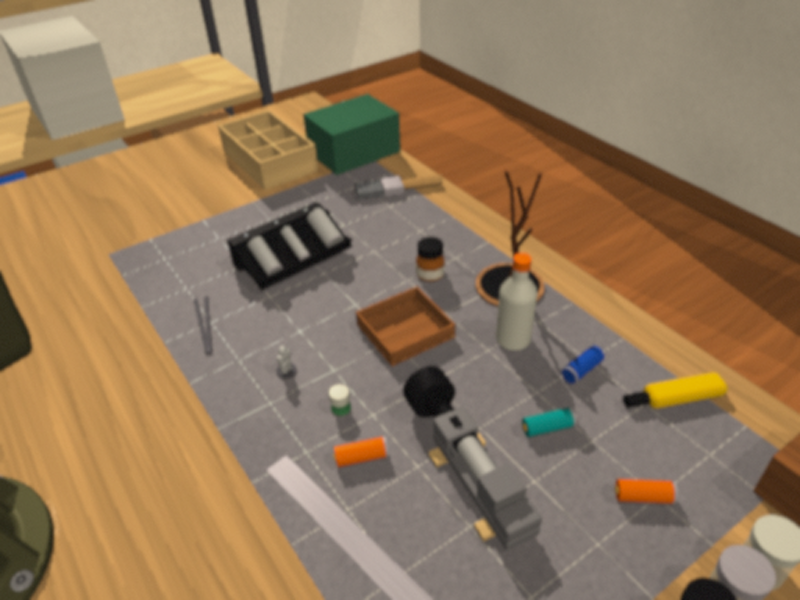

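Top view: applicator at (525,335) with the flat cell at (540,337), its nub end to the left. The charger is at (240,310) with cells at (250,276), (250,310) and (250,343), and the tray is at (391,288).

Candidates for "fresh cell" are the charger cells at (250,276), (250,310) and (250,343). Coloured decoys are at (474,388), (606,261), (531,269) and (508,210).

```bash
cat > h.py <<'E'
import numpy as np,cv2
from scipy.spatial.transform import Rotation as R
def cloud(d,c):
    v,u=np.mgrid[:d.shape[0],:d.shape[1]]
    P=np.stack([(u-c['cx'])/c['fx']*d,-(v-c['cy'])/c['fy']*d,-d],-1)
    V=np.array(c['view']); return (P-V[:3,3])@V[:3,:3]
def proj(p,c):
    V=np.array(c['view']);q=V[:3,:3]@np.asarray(p)+V[:3,3]
    return np.array([c['cx']+c['fx']*q[0]/-q[2],c['cy']+c['fy']*q[1]/q[2]])
def quat(xdir,ydir):   # tool x (fingers), tool y (jaws) -> wxyz
    x=np.array(xdir,float);x/=np.linalg.norm(x);y=np.array(ydir,float);y-=x*(x@y);y/=np.linalg.norm(y)
    q=R.from_matrix(np.stack([x,y,np.cross(x,y)],1)).as_quat();return q[[3,0,1,2]]
E
python3 - <<'E'
from h import *
from rig import r
c=r.camera_info('top');d=np.load('pics/top0.npy');P=cloud(d,c);a=cv2.imread('pics/top0.png');hsv=cv2.cvtColor(a,cv2.COLOR_BGR2HSV)
print('table z',np.median(P[280:290,150:350,2]))
# cells in charger: bright, low-sat
def blobs(m,lo=20):
    n,l,s,ce=cv2.connectedComponentsWithStats(m.astype(np.uint8))
    for i in range(1,n):
        if s[i,4]>=lo:
            k=l==i;ys,xs=np.nonzero(k);rc=cv2.minAreaRect(np.stack([xs,ys],1).astype(np.float32))
            q=P[k];print(s[i].tolist(),'med',np.median(q,0).round(4),'zmax',np.percentile(q[:,2],[5,95]).round(4),'rect',np.round(rc[0],1),np.round(rc[1],1),round(rc[2],1))
            print('   world x',np.percentile(q[:,0],[2,98]).round(4),'y',np.percentile(q[:,1],[2,98]).round(4))
m=np.zeros(d.shape,bool);m[160:240,130:180]=1
print('charger');blobs(m&(hsv[...,2]>120)&(hsv[...,1]<60)&(P[...,2]>.03))
m[:]=0;m[195:235,325:365]=1
print('bay');blobs(m&(hsv[...,2]>165)&(hsv[...,1]<60)&(P[...,2]>.03))
m[:]=0;m[190:235,285:390]=1;
print('applicator');blobs(m&(P[...,2]>.028))
print('head');blobs(m&(P[...,2]>.056))
m[:]=0;m[155:212,222:280]=1
print('tray');blobs(m&(P[...,2]>.02))
o=np.hstack([cv2.resize(a[155:240,125:190],None,fx=6,fy=6,interpolation=3),cv2.resize(a[175:260,285:350+40][:, :65],None,fx=6,fy=6,interpolation=3)])
o=np.hstack([cv2.resize(a[160:240,128:184],None,fx=6,fy=6,interpolation=3),cv2.resize(a[185:240,290:380],(450,480) ,interpolation=3)]);cv2.imwrite('pics/crop1.png',o)
E
```

```text
table z 0.0012365682593759098
charger
[148, 171, 26, 11, 241] med [0.6363 0.248  0.061 ] zmax [0.0494 0.074 ] rect [160.5 176. ] [10. 25.] 90.0
   world x [0.6236 0.6495] y [0.2178 0.2798]
[148, 195, 25, 6, 137] med [0.5789 0.2454 0.0486] zmax [0.0359 0.0615] rect [160.  197.5] [ 5. 24.] 90.0
   world x [0.5718 0.5873] y [0.2182 0.2761]
[148, 215, 26, 9, 201] med [0.5214 0.2419 0.0563] zmax [0.0437 0.0696] rect [160.5 219. ] [ 8. 25.] 90.0
   world x [0.5114 0.532 ] y [0.2127 0.2723]
bay
[335, 210, 22, 9, 96] med [ 0.5468 -0.258   0.0493] zmax [0.0462 0.0527] rect [345.6 214.1] [21.6  4.6] 12.5
   world x [0.5325 0.5553] y [-0.2866 -0.2079]
applicator
[292, 195, 88, 34, 1281] med [ 0.5483 -0.2178  0.05  ] zmax [0.0397 0.0651] rect [336.2 213.7] [87.7 22.2] 11.3
   world x [0.5152 0.5892] y [-0.3465 -0.1163]
head
[293, 197, 16, 19, 224] med [ 0.5644 -0.1342  0.0634] zmax [0.057  0.0671] rect [300.8 206.2] [13.3 17.7] 11.3
   world x [0.5433 0.5869] y [-0.1524 -0.116 ]
[355, 210, 17, 18, 208] med [ 0.5372 -0.303   0.0598] zmax [0.0573 0.0629] rect [363.2 218. ] [14.5 15.8] 9.5
   world x [0.5182 0.5581] y [-0.3214 -0.2842]
tray
[230, 163, 40, 42, 240] med [0.6265 0.0096 0.0278] zmax [0.0226 0.0304] rect [249.5 183.6] [37.5 39. ] 5.4
   world x [0.5701 0.6834] y [-0.0471  0.0599]
```

View pics/crop1.png

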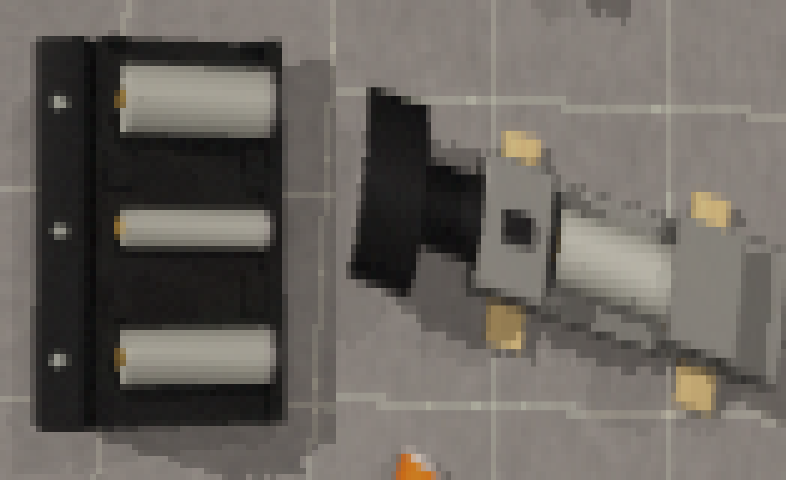

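The fresh cell is the charger's bottom one in the picture, at (250,343), world about (0.521, 0.242). Its visible width falls between the 18 and 32 mm cells, and its nub faces +y. I'll hover over the bay for a close look.

```bash
python3 - <<'E'
from h import *
from rig import r
u=np.array([.159,.987,0]);u/=np.linalg.norm(u);w=np.array([-u[1],u[0],0])
p=np.array([.5445,-.2575,.22])
best=None
for s in(1,-1):
    q=quat([0,0,-1],s*w);print(s,r.inverse_kinematics(p,q))
    for t in(25,):
        th=np.radians(t);xd=np.sin(th)*u-np.cos(th)*np.array([0,0,1])
        print('tilt',r.inverse_kinematics(p-[0,0,.15],quat(xd,s*w)),r.inverse_kinematics([.521,.242,.12],quat(np.sin(th)*np.array([-.05,1,0])-np.cos(th)*np.array([0,0,1]),s*w)))
js=[r.inverse_kinematics(p,quat([0,0,-1],s*w)) for s in(1,-1)]
s=min((1,-1),key=lambda s:abs(r.inverse_kinematics(p,quat([0,0,-1],s*w))[5]))
t0=r.sense()['time'];r.move_pose(p,quat([0,0,-1],s*w));r.grip(.6,60);print('s',s,'t',r.sense()['time']-t0)
c=r.camera_info('wrist');im,d=r.grab_frame('wrist');print(c)
cv2.imwrite('pics/w1.png',im);np.savez('pics/w1.npz',d=d,**c)
E
```

```text
1 [-0.44174246  0.32224695 -0.0608865   1.18766288  0.         -1.8528168 ]
tilt [-0.64822724  0.59404155 -0.08038671  1.11181282  0.38244168 -2.10116465] [ 0.19117549  0.28462392 -0.43019537  0.79035742  0.43216801 -1.22468123]
-1 [-0.44174246  0.32224695 -0.0608865   1.18766288  0.          1.28877586]
tilt [-0.64822724  0.59404155 -0.08038671  1.11181282  0.38244168  1.040428  ] [ 0.19117549  0.28462392 -0.43019537  0.79035742  0.43216801  1.91691142]
s -1 t 2.3
{'fx': 307.7700407746509, 'fy': 307.7700407746509, 'cx': 257.06220326551363, 'cy': 194.16582063255487, 'view': array([[ 0.98735147, -0.15854298, -0.00109739, -0.57790293],
       [ 0.15040788,  0.93883315, -0.30978992,  0.19752732],
       [ 0.05014529,  0.30570648,  0.9508044 , -0.31770332],
       [ 0.        ,  0.        ,  0.        ,  1.        ]])}
```

View pics/w1.png

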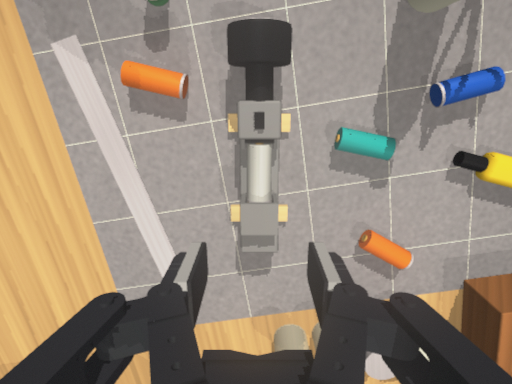

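Wrist view: the applicator is centred at column 260. Head at row 42, housing at row 118, cell at rows 140–203, roof at rows 203–250. Now measure the bay frame from depth and colour.

```bash
python3 - <<'E'
from h import *
z=np.load('pics/w1.npz');c={k:z[k] for k in('fx','fy','cx','cy','view')};d=z['d'];im=cv2.imread('pics/w1.png');P=cloud(d,c)
print('table',np.median(P[100:200,200:220,2]),'roof',np.median(P[210:225,250:270,2]),'housing',np.median(P[130:136,245:275,2]),'head',P[25:60,250:270,2].max())
print('cell ridge z',[round(float(P[v,258:262,2].max()),4) for v in range(140,204,8)])
m=np.zeros(d.shape,bool)
def rect(sl,lo,hi,name):
    m[:]=0;m[sl]=1;k=m&(P[...,2]>lo)&(P[...,2]<hi);q=P[k][:,:2]
    rc=cv2.minAreaRect((q*1000).astype(np.float32));print(name,k.sum(),np.round(rc,1).tolist() if 0 else rc, 'mean',q.mean(0).round(4));return q
a=rect(np.s_[190:255,225:300],.057,.066,'roof');b=rect(np.s_[95:150,225:300],.046,.054,'housing');h=rect(np.s_[15:75,215:305],.055,.075,'head')
# direction by roof+housing side edges: midlines
x=np.r_[a,b];
ctr=np.array([.5445,-.2575]);u=np.array([.159,.987]);
for it in range(3):
    u/=np.linalg.norm(u);w=np.array([-u[1],u[0]]);mids=[]
    for q in(a,b,h):
        s=(q-ctr)@u;t=(q-ctr)@w
        for lo in np.arange(np.percentile(s,10),np.percentile(s,90),.003):
            k=(s>=lo)&(s<lo+.003)
            if k.sum()>8:mids.append((lo+.0015,(t[k].min()+t[k].max())/2))
    mids=np.array(mids);f=np.polyfit(mids[:,0],mids[:,1],1);u=u+f[0]*w;ctr=ctr+f[1]*w
u/=np.linalg.norm(u);w=np.array([-u[1],u[0]])
for n,q in(('roof',a),('housing',b),('head',h)):
    s=(q-ctr)@u*1000;t=(q-ctr)@w*1000;print(n,'s',np.percentile(s,[1,99]).round(1),'t',np.percentile(t,[1,99]).round(1))
print('ctr',ctr,'u',u,'resid',np.abs(np.polyval(f,mids[:,0])-mids[:,1]).max())
for v in range(128,146,2):print(v,P[v,260].round(4),im[v,260])
for v in range(198,212,2):print(v,P[v,260].round(4),im[v,260])
E
```

```text
table 0.001047203946870131 roof 0.06017551261699722 housing 0.05021001429532197 head 0.3626314983150372
cell ridge z [0.0472, 0.051, 0.0499, 0.05, 0.0502, 0.0504, 0.0506, 0.05]
roof 1243 ((538.8563842773438, -305.6119384765625), (37.14485549926758, 39.86390686035156), 81.08609008789062) mean [ 0.5389 -0.305 ]
housing 1934 ((554.605712890625, -207.47621154785156), (53.0421257019043, 43.70243453979492), 80.77022552490234) mean [ 0.5548 -0.2052]
head 2284 ((566.0005493164062, -136.005859375), (35.845821380615234, 49.575828552246094), 80.84141540527344) mean [ 0.5656 -0.1362]
roof s [-66.5 -30.4] t [-19.6  19.7]
housing s [25.6 76.6] t [-21.3  21.3]
head s [105.6 140.8] t [-22.9  23.1]
ctr [ 0.54650209 -0.25782253] u [0.15636163 0.98769987] resid 0.0005137516547967491
128 [ 0.5543 -0.2121  0.0522] [74 77 80]
130 [ 0.5539 -0.2143  0.0497] [115 121 125]
132 [ 0.5536 -0.2162  0.0502] [115 120 124]
134 [ 0.5533 -0.218   0.0512] [146 154 158]
136 [ 0.553  -0.2202  0.0493] [145 152 157]
138 [ 0.5527 -0.2223  0.0483] [110 116 119]
140 [ 0.5523 -0.2245  0.0472] [63 66 69]
142 [ 0.552  -0.2267  0.046 ] [69 80 89]
144 [ 0.5516 -0.2294  0.0417] [121 146 162]
198 [ 0.5428 -0.2849  0.051 ] [192 207 212]
200 [ 0.5424 -0.2876  0.0496] [192 208 212]
202 [ 0.542  -0.2901  0.0489] [154 162 167]
204 [ 0.5421 -0.2886  0.0595] [144 151 155]
206 [ 0.5418 -0.291   0.0589] [148 155 161]
208 [ 0.5415 -0.2928  0.0601] [148 156 162]
210 [ 0.5411 -0.2949  0.0603] [148 155 161]
```

```bash
cat >> h.py <<'E'
bay=np.array([.54613,-.26014,.024]);U=np.array([.15636,.9877,0]);Z=np.array([0,0,1.]);W=np.array([-U[1],U[0],0])
GX,HZ=.005,.003
def aof(t,m=.0025): return .033-max(.064*np.cos(t),.066*np.cos(t)-.0085*np.sin(t))-m
def tool(corner,t,s=0,u=U,w=W,gx=GX):
    e=np.cos(t)*u+np.sin(t)*Z;n=-np.sin(t)*u+np.cos(t)*Z
    return corner+(s+.033+gx)*e+HZ*n, quat(-n,-w)
def bayp(deg,a=None,dz=.0,s=0,m=.0025,gx=GX):
    t=np.radians(deg);a=aof(t,m) if a is None else a
    return tool(bay+a*U+dz*Z,t,s,gx=gx)
def st(r,l=''):
    q=r.sense();print(l,'t %.2f'%q['time'],'tcp',q['tcp_pos'].round(4),'F',q['wrist_force'].round(1),'T',q['ft_torque'].round(2),'w %.3f'%q['width'])
E
python3 - <<'E'
from h import *
from rig import r
p,q=bayp(0,-.033)
r.move_pose(p+[0,0,.06],q);st(r,'above')
print(r.servo_line(p,q,speed=.08,max_force=12));st(r,'down')
r.grip(0,70);st(r,'gripped')
for deg,dz,m in((0,.0005,.0025),(8,.001,.0025),(17,.001,.0025),(26,.001,.0025)):
    p,q=bayp(deg,dz=dz,m=m);f=r.servo_line(p,q,speed=.03,max_force=30);st(r,(deg,f))
    if f:break
else:
    p,q=bayp(26,dz=.001,s=.06);print(r.servo_line(p,q,speed=.08,max_force=30));st(r,'out')
c=r.camera_info('wrist');im,d=r.grab_frame('wrist');cv2.imwrite('pics/w2.png',im);np.savez('pics/w2.npz',d=d,**c)
E
```

```text
above t 3.04 tcp [ 0.5474 -0.2554  0.0877] F [0.9 0.2 1.1] T [-0.04  0.02  0.02] w 0.598
False
down t 3.94 tcp [ 0.5473 -0.2554  0.0273] F [-0.2  0.4  0.9] T [-0.01  0.04  0.01] w 0.603
gripped t 4.30 tcp [ 0.5475 -0.2555  0.028 ] F [-0.7  0.   5.6] T [ 0.09  0.23 -0.05] w 0.274
(0, False) t 4.55 tcp [ 0.5472 -0.2573  0.028 ] F [1.5 4.6 4.5] T [ 0.81 -0.22  0.02] w 0.279
(8, False) t 4.89 tcp [ 0.5465 -0.257   0.0327] F [1.9 4.2 0.5] T [ 0.59 -0.36 -0.04] w 0.277
(17, False) t 5.23 tcp [ 0.5463 -0.2551  0.0382] F [ 0.7  4.  -0.2] T [ 0.5  -0.05  0.01] w 0.273
(26, False) t 5.57 tcp [ 0.5462 -0.2539  0.0433] F [-0.3  4.5  0.1] T [0.35 0.26 0.1 ] w 0.277
False
out t 6.47 tcp [ 0.5554 -0.2014  0.0705] F [ 0.  -0.3 -1.5] T [-0.57  0.07  0.01] w 0.279
```

View pics/w2.png

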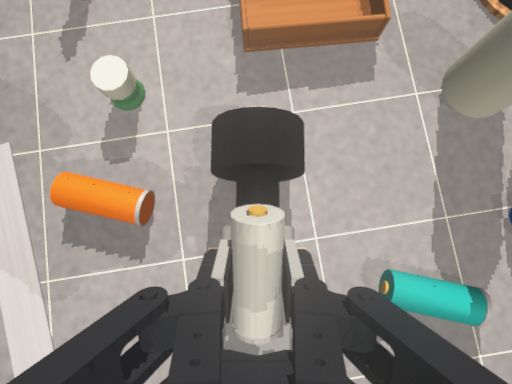

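The flat cell is held slanted with the nub at (257,210). Now the tray, then hover over the charger.

```bash
python3 - <<'E'
from h import *
from rig import r
p,q=bayp(26,s=.06);r.servo_line(p+[0,0,.09],q,speed=.2)
u=np.array([.06,.998,0]);u/=np.linalg.norm(u);w=np.array([-u[1],u[0],0])
T=np.array([.6266,.0064,.004]);p,q=tool(T-.033*u,0,u=u,w=w)
r.move_pose(p+[0,0,.09],q);st(r,'over tray')
r.servo_line(p+[0,0,.012],speed=.12);print(r.servo_line(p-[0,0,.002],speed=.03,max_force=5));st(r,'down')
r.grip(.55,70);st(r,'rel');r.servo_line(p+[0,0,.10],speed=.2)
u=np.array([-.05,1,0]);u/=np.linalg.norm(u);w=np.array([-u[1],u[0],0]);t=np.radians(25)
e=np.cos(t)*u+np.sin(t)*Z;n=-np.sin(t)*u+np.cos(t)*Z
C=np.array([.5214,.2419,.0563])-.013*n
r.move_pose(C+.13*n,quat(-n,-w));st(r,'over charger')
c=r.camera_info('wrist');im,d=r.grab_frame('wrist');cv2.imwrite('pics/w3.png',im);np.savez('pics/w3.npz',d=d,**c)
im,d=r.grab_frame('top');cv2.imwrite('pics/top1.png',im)
E
```

```text
over tray t 8.06 tcp [0.6261 0.0104 0.0962] F [ 1.1  0.2 -1. ] T [-0.05 -0.05 -0.01] w 0.277
True
down t 9.28 tcp [0.6275 0.0115 0.008 ] F [-0.9 -0.8  6.2] T [0.02 0.16 0.01] w 0.278
rel t 9.63 tcp [0.6265 0.0114 0.0068] F [ 0.8 -0.  -0.9] T [-0.   -0.04 -0.01] w 0.550
over charger t 11.12 tcp [0.524  0.192  0.1614] F [0.3 1.  0.4] T [-0.48 -0.03 -0.01] w 0.549
```

View pics/w3.png

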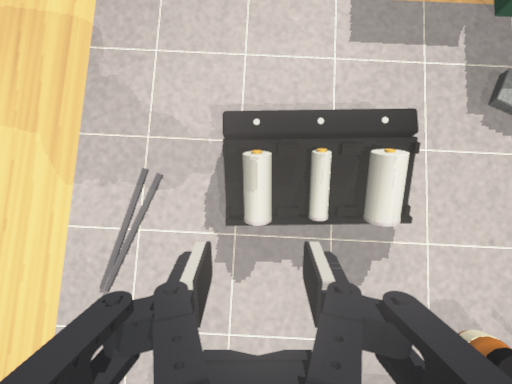

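The charger view shows the fresh cell at (257,188) with its nub at (257,153). The slim cell is at (320,186) and the fat one at (387,187), so the three widths are distinct. Now measure the axis.

```bash
python3 - <<'E'
from h import *
z=np.load('pics/w3.npz');c={k:z[k] for k in('fx','fy','cx','cy','view')};d=z['d'];im=cv2.imread('pics/w3.png');P=cloud(d,c);hsv=cv2.cvtColor(im,cv2.COLOR_BGR2HSV)
res=[]
for x0,x1 in((235,285),(300,340),(355,418)):
    m=np.zeros(d.shape,np.uint8);m[142:232,x0:x1]=1;m&=((hsv[...,2]>110)).astype(np.uint8)
    n,l,s,_=cv2.connectedComponentsWithStats(m);i=1+s[1:,4].argmax();k=l==i
    nub=(hsv[...,1]>110)&(hsv[...,2]>80)&(np.abs(hsv[...,0].astype(int)-18)<12);nb=np.zeros_like(nub);nb[140:165,x0:x1]=nub[140:165,x0:x1]
    k&=~nb; q=P[k]
    # ridge: mid column strip per row
    rows=np.unique(np.nonzero(k)[0]);rid=[];wid=[]
    for v in rows[6:-6]:
        us=np.nonzero(k[v])[0];mid=int(round((us[0]+us[-1])/2));rid.append(np.median(P[v,mid-2:mid+3],0));wid.append((us[-1]-us[0]+1)*d[v,mid]/c['fx'])
    rid=np.array(rid);cc=rid.mean(0);e=np.linalg.svd(rid-cc)[2][0];e*=np.sign(e[1])
    s_=(q-cc)@e;lo,hi=np.percentile(s_,[.5,99.5]);nubp=P[nb]
    print(s[i].tolist(),'width',np.median(wid).round(4),'e',e.round(4),'slope',np.degrees(np.arcsin(e[2])).round(1),'len',(hi-lo).round(4),'ridge mid',(cc+e*(lo+hi)/2).round(4),'nubpix',np.argwhere(nb).mean(0).round(1),nb.sum(),'nub s from mid',(np.median((nubp-cc)@e)-(lo+hi)/2).round(4), 'ys',rows[[0,-1]])
E
```

```text
[235, 149, 50, 83, 2478] width 0.025 e [-0.0704  0.9053  0.4189] slope 24.8 len 0.0877 ridge mid [0.5221 0.2278 0.0522] nubpix [150.7 256.4] 34 nub s from mid 0.0448 ys [149 231]
[309, 148, 23, 74, 1412] width 0.0176 e [-0.0512  0.9036  0.4253] slope 25.2 len 0.0641 ridge mid [0.577  0.245  0.0495] nubpix [149.3 321.7] 36 nub s from mid 0.0332 ys [149 221]
[355, 148, 63, 84, 3858] width 0.0436 e [-0.1181  0.903   0.4131] slope 24.4 len 0.0917 ridge mid [0.638  0.2318 0.0571] nubpix [149.5 389.5] 38 nub s from mid 0.0456 ys [148 231]
```

```bash
python3 - <<'E'
from h import *
z=np.load('pics/w3.npz');c={k:z[k] for k in('fx','fy','cx','cy','view')};d=z['d'];im=cv2.imread('pics/w3.png');P=cloud(d,c);hsv=cv2.cvtColor(im,cv2.COLOR_BGR2HSV)
e=np.array([-.0515,.9049,.4226]);e/=np.linalg.norm(e);w=np.array([-e[1],e[0],0]);w/=np.linalg.norm(w);n=np.cross(e,w);n*=np.sign(n[2])
for x0,x1 in((238,276),(300,340)):
    m=np.zeros(d.shape,bool);m[142:229,x0:x1]=1;m&=(hsv[...,2]>140)&(hsv[...,1]<60)&(P[...,2]>.03)
    q=P[m];s=q@e;t=q@w;h=q@n
    S=np.percentile(s,[.5,99.5]);T=np.percentile(t,[1,99]);H=np.percentile(h,97)
    top=h>np.percentile(h,60);f=np.polyfit(s[top]-s.mean(),t[top],1)
    print(m.sum(),'len',np.ptp(S),'wid',np.ptp(T),'yaw resid',f[0],'ridge t',f[1],'tmid',T.mean(),'top',H, 'ridge body mid',(e*S.mean()+w*T.mean()+n*H).round(4))
E
```

```text
2019 len 0.0637550999327513 wid 0.024445046511118784 yaw resid 0.0011670200337301185 ridge t -0.5339080650769616 tmid -0.5340862858083897 top -0.035373964477099167 ridge body mid [0.5214 0.2376 0.0578]
1289 len 0.0635811279706267 wid 0.016104208205554138 yaw resid 0.08202302552888158 ridge t -0.59149757462625 tmid -0.5913419129376949 top -0.0435870588469703 ridge body mid [0.5784 0.2447 0.0505]
```

```bash
python3 - <<'E'
from h import *
from rig import r
u=np.array([-.0515,.9049,0]);u/=np.linalg.norm(u);w=np.array([-u[1],u[0],0]);t=np.radians(25)
e=np.cos(t)*u+np.sin(t)*Z;n=-np.sin(t)*u+np.cos(t)*Z
corner=np.array([.5214,.2376,.0578])-.032*e-.026*n
p,q=tool(corner,t,u=u,w=w);print(p)
r.move_pose(p+.05*n,q);st(r,'above')
print(r.servo_line(p+.0005*n,q,speed=.06,max_force=10));st(r,'down')
r.grip(0,70);st(r,'grip')
print(r.servo_line(p+.003*n,speed=.03,max_force=25));st(r)
print(r.servo_line(p+.09*n,speed=.12,max_force=25));st(r,'up')
c=r.camera_info('wrist');im,d=r.grab_frame('wrist');cv2.imwrite('pics/w4.png',im);np.savez('pics/w4.npz',d=d,**c)
a=cv2.imread('pics/w2.png')
cv2.imwrite('pics/cmp.png',cv2.resize(np.hstack([a[180:384,180:335],im[180:384,180:335]]),None,fx=2.5,fy=2.5))
for f in('w2','w4'):
    z=np.load(f'pics/{f}.npz');i=cv2.imread(f'pics/{f}.png');h=cv2.cvtColor(i,cv2.COLOR_BGR2HSV)
    nub=np.zeros(h.shape[:2],bool);s=np.s_[195:235,235:280];nub[s]=((h[...,1]>110)&(h[...,2]>90)&(np.abs(h[...,0].astype(int)-18)<12))[s]
    print(f,nub.sum(),np.argwhere(nub).mean(0),np.argwhere(nub).min(0),np.argwhere(nub).max(0),'d',np.median(z['d'][nub]),'body d',[z['d'][v,257].round(4) for v in range(225,335,15)])
E
```

```text
[0.52053871 0.25273358 0.03949063]
above t 11.67 tcp [0.5213 0.2314 0.0843] F [ 0.2  0.4 -0.7] T [-0.43 -0.05  0.06] w 0.547
False
down t 12.64 tcp [0.5208 0.2526 0.0402] F [ 0.1 -0.2  0.1] T [-0.42 -0.03  0.01] w 0.553
grip t 12.97 tcp [0.5212 0.2524 0.0407] F [-0.7 -2.9  5.4] T [-0.46  0.13  0.03] w 0.277
False
 t 13.22 tcp [0.5205 0.2516 0.0423] F [-0.2  1.6  0.3] T [-0.25  0.   -0.  ] w 0.273
False
up t 14.10 tcp [0.5222 0.2147 0.1204] F [-0.  -0.9 -0.8] T [-0.55 -0.06 -0.03] w 0.275
w2 162 [210.37037037 257.20987654] [206 248] [215 266] d 0.14068177 body d [np.float32(0.1303), np.float32(0.135), np.float32(0.1363), np.float32(0.1391), np.float32(0.1408), np.float32(0.1435), np.float32(0.1461), np.float32(0.1488)]
w4 160 [210.99375 256.9875 ] [206 248] [216 266] d 0.14201672 body d [np.float32(0.1334), np.float32(0.1352), np.float32(0.1384), np.float32(0.1384), np.float32(0.1423), np.float32(0.1442), np.float32(0.1477), np.float32(0.1495)]
```

View pics/cmp.png

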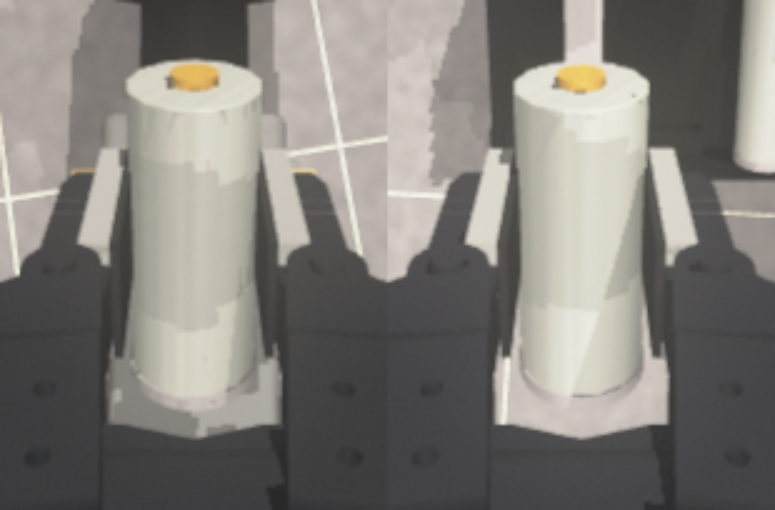

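Both grasps match within about 1 mm: nub at row 210.4 for the flat cell and 211.0 for the fresh one. Insert.

```bash
python3 - <<'E'
from h import *
from rig import r
s=r.sense();r.servo_line(s['tcp_pos']+[0,0,.05],speed=.2)
p,q=bayp(26,dz=.0015,s=.06);r.move_pose(p+[0,0,.08],q);st(r,'above')
r.servo_line(p,q,speed=.15);st(r,'entry')
ok=True
for deg,dz,sl,v in((26,.0015,.015,.06),(26,.0015,0,.03),(17,.0015,0,.03),(8,.0015,0,.03),(0,.0015,0,.03)):
    p,q=bayp(deg,dz=dz,s=sl);f=r.servo_line(p,q,speed=v,max_force=18);st(r,(deg,sl,f))
    if f: ok=False;break
if ok:
    p,q=bayp(0,dz=-.003);f=r.servo_line(p,q,speed=.02,max_force=8);st(r,('down',f))
c=r.camera_info('wrist');im,d=r.grab_frame('wrist');cv2.imwrite('pics/w5.png',im);np.savez('pics/w5.npz',d=d,**c)
im,d=r.grab_frame('side');cv2.imwrite('pics/s5.png',im)
E
```

```text
above t 16.08 tcp [ 0.5557 -0.1999  0.1512] F [0.6 0.2 0.3] T [-0.55  0.06  0.04] w 0.275
entry t 16.77 tcp [ 0.556  -0.2008  0.0719] F [-0.1 -0.3 -0. ] T [-0.5   0.09 -0.03] w 0.277
(26, 0.015, False) t 17.67 tcp [ 0.5491 -0.2409  0.0514] F [-0.1 -0.3 -0.7] T [-0.53  0.1  -0.01] w 0.279
(26, 0, False) t 18.32 tcp [ 0.547  -0.254   0.0449] F [0.9 4.1 0.3] T [ 0.42 -0.07 -0.04] w 0.276
(17, 0, False) t 18.65 tcp [ 0.5473 -0.254   0.04  ] F [ 2.5  3.9 -1.5] T [ 0.49 -0.33 -0.06] w 0.279
(8, 0, False) t 18.99 tcp [ 0.5471 -0.2555  0.034 ] F [1.6 5.1 0.1] T [ 0.88 -0.33  0.01] w 0.277
(0, 0, False) t 19.32 tcp [ 0.5474 -0.2574  0.0292] F [1.4 5.8 5.4] T [ 1.2  -0.23  0.02] w 0.273
('down', True) t 19.52 tcp [ 0.5474 -0.2573  0.0291] F [-1.9  0.7  7. ] T [0.24 0.28 0.01] w 0.274
```

```bash
python3 - <<'E'
import cv2,numpy as np
a=cv2.imread('pics/w5.png')[150:384,150:365];b=cv2.imread('pics/s5.png')[250:350,270:350]
cv2.imwrite('pics/v5.png',np.hstack([cv2.resize(a,(400,436)),cv2.resize(b,(349,436),interpolation=3)]))
E
```

```text
(no output)
```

View pics/v5.png

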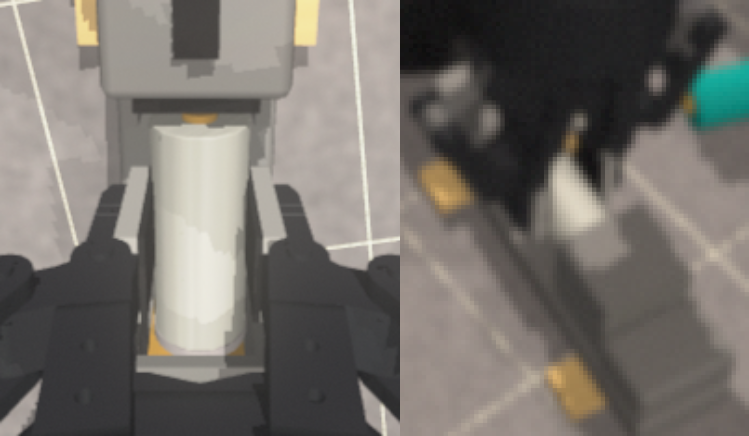

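The cell is in the bay, with the nub at (200,118) facing the rigid contact and the flat end at the roof edge. Move it up to the rigid contact, release, and compare with the picture of the original seated cell.

```bash
python3 - <<'E'
from h import *
from rig import r
s=r.sense()['tcp_pos'];z=s[2]
p,q=bayp(0,-.033);p[2]=z;print(r.servo_line(p,q,speed=.02,max_force=8));st(r,'fwd')
p=r.sense()['tcp_pos'].copy();print(r.servo_line(p-[0,0,.002],q,speed=.02,max_force=6));st(r,'press')
r.grip(.6,70);st(r,'rel')
p=r.sense()['tcp_pos'];r.servo_line(p+[0,0,.08],q,speed=.12)
r.move_pose([.5445,-.2575,.22],quat([0,0,-1],-np.array([-.987,.159,0])));r.sleep(.3);st(r,'hover')
c=r.camera_info('wrist');im,d=r.grab_frame('wrist');cv2.imwrite('pics/w6.png',im);np.savez('pics/w6.npz',d=d,**c)
t,_=r.grab_frame('top');cv2.imwrite('pics/top2.png',t)
A=np.load('pics/w1.npz');P1=cloud(A['d'],A);P2=cloud(d,c);print('cam diff',np.abs(A['view']-c['view']).max())
for P,n in((P1,'flat'),(P2,'fresh')):
    rel=P-bay;s=rel@U;t=rel@W;k=(abs(t)<.004)
    print(n,[(x,round(float(np.median(rel[k&(abs(s-x/1e3)<.003)][:,2])*1e3),1)) for x in(-25,-15,-5,5,15,22,28)])
a=cv2.imread('pics/w1.png')[120:215,215:305];b=im[120:215,215:305]
cv2.imwrite('pics/cmp2.png',cv2.resize(np.hstack([a,b]),(720,380),interpolation=3))
cv2.imwrite('pics/top2s.png',cv2.resize(t[60:300,70:430],(780,520),interpolation=3))
E
```

```text
False
fwd t 19.88 tcp [ 0.5471 -0.2559  0.0292] F [2.2 2.4 1.5] T [ 0.51 -0.37 -0.01] w 0.273
True
press t 20.08 tcp [ 0.5472 -0.2559  0.0292] F [-1.8  1.2  5.8] T [ 0.17  0.18 -0.07] w 0.274
rel t 20.47 tcp [ 0.547  -0.2549  0.0284] F [ 0.7 -0.2 -0.1] T [-0.01  0.01  0.03] w 0.600
hover t 22.11 tcp [ 0.5438 -0.2571  0.2185] F [ 0.1 -0.3 -0.2] T [0.   0.02 0.05] w 0.599
cam diff 0.0025527305101433724
flat [(-25, 25.7), (-15, 25.6), (-5, 25.7), (5, 25.7), (15, 277.1), (22, 25.7), (28, 25.6)]
fresh [(-25, 25.6), (-15, 25.6), (-5, 25.8), (5, 25.7), (15, 275.0), (22, 25.8), (28, 25.3)][ WARN:0@6.588] global loadsave.cpp:1063 imwrite_ Unsupported depth image for selected encoder is fallbacked to CV_8U.
```

View pics/cmp2.png

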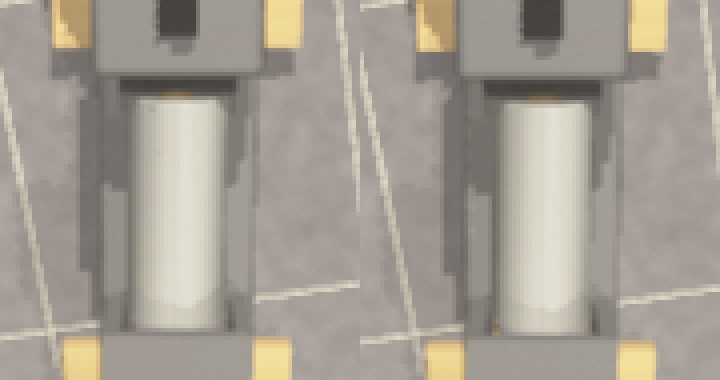

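View pics/top2s.png

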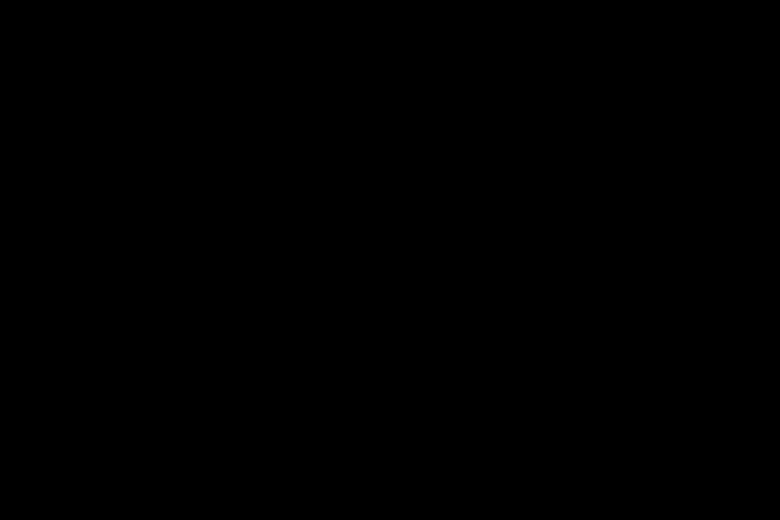

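The heights match: the cell is level with its top 25.7 mm above the floor. The nub gap looks about 1 px larger than before, so I'll check that numerically and look at the scene (the top crop was my variable slip).

```bash
python3 - <<'E'
from h import *
t=cv2.imread('pics/top2.png');cv2.imwrite('pics/top2v.png',cv2.resize(t[60:300,70:430],(780,520),interpolation=3))
def hit(u,v,c,z):
    V=np.array(c['view']);k=V[:3,:3].T@np.array([(u-c['cx'])/c['fx'],-(v-c['cy'])/c['fy'],-1]);o=-V[:3,:3].T@V[:3,3];return o+k*(z-o[2])/k[2]
for f in('w1','w6'):
    A=np.load(f'pics/{f}.npz');c={k:A[k] for k in('fx','fy','cx','cy','view')};im=cv2.imread(f'pics/{f}.png')
    u0,_=proj(bay+[0,0,.026],c);u0=int(round(u0))
    g=im[:,u0-2:u0+3].mean((1,2));print(f,u0,'rows132-150',g[132:152].round().astype(int).tolist(),'rows196-208',g[196:210].round().astype(int).tolist())
    def edge(a,b,thr):
        for v in range(a,b):
            if (g[v]-thr)*(g[v+1]-thr)<=0:return v+(thr-g[v])/(g[v+1]-g[v])
    e1=edge(142,156,(g[140]+g[155])/2)
    e0=edge(132,141,110)
    print('cell front s(mm)',(hit(u0,e1,c,.050)-bay)@U*1e3,'housing edge s',(hit(u0,e0,c,.050)-bay)@U*1e3)
    h=cv2.cvtColor(im,cv2.COLOR_BGR2HSV)[135:152,u0-8:u0+9];nb=(h[...,1]>90)&(h[...,2]>60);print('nub px',nb.sum(),np.argwhere(nb).mean(0)+[135,u0-8] if nb.any() else '')
    r_=np.argwhere(nb)[:,0];print(np.bincount(r_) if len(r_) else '')
E
```

```text
w1 259 rows132-150 [124, 134, 152, 153, 151, 141, 116, 85, 66, 68, 79, 102, 142, 192, 215, 213, 213, 213, 213, 213] rows196-208 [209, 203, 202, 203, 203, 194, 161, 135, 150, 155, 155, 155, 155, 155]
cell front s(mm) 32.587834641452304 housing edge s 38.39366192284229
nub px 5 [143. 259.]
[0 0 0 0 0 0 0 0 5]
w6 261 rows132-150 [120, 124, 139, 153, 153, 150, 136, 111, 75, 67, 68, 78, 99, 137, 190, 216, 214, 214, 214, 214] rows196-208 [216, 209, 203, 203, 203, 203, 200, 174, 135, 150, 155, 155, 155, 155]
cell front s(mm) 32.25918179848601 housing edge s 38.40550744526156
nub px 3 [144. 260.]
[0 0 0 0 0 0 0 0 0 3]
```

View pics/top2v.png

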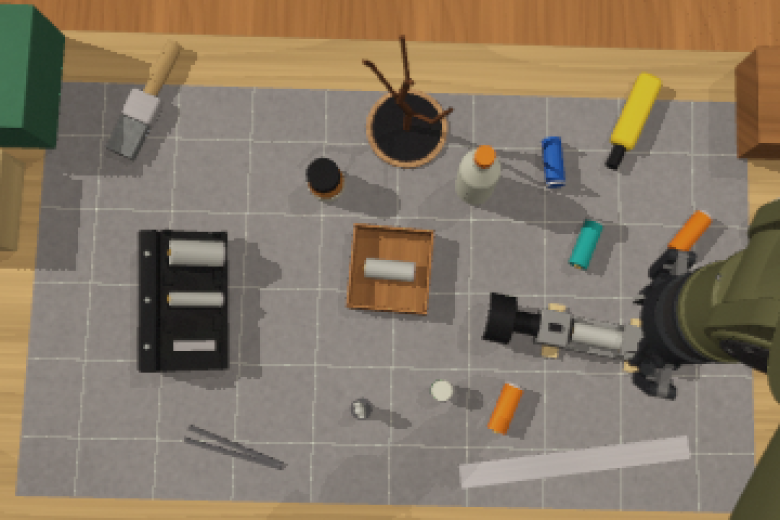

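The fresh cell's front is within 0.3 mm of where the flat cell sat. The flat cell lies in the tray at (390,270), and the other items are undisturbed. Handing in.

```bash
python3 -c "
from h import *
from rig import r
st(r);r.close_job()"
```

```text
t 22.21 tcp [ 0.5441 -0.2573  0.2191] F [ 0.3 -0.5 -0.1] T [-0.03 -0.05 -0.01] w 0.596
the job is handed in; nothing more can be done
```

I swapped the cells and handed the job in at 22.2 s of the 58 s allowed. The flat cell came out of the bay slanted and lies in the wooden tray. The 26 mm cell from the charger is in its place, flat end against the spring and nub against the rigid contact.

**Last checks:**
- **Height:** the fresh cell lies level, its top 25.3–25.8 mm above the bay floor. The flat cell read 25.6–25.7 mm before I removed it.
- **Position along the bay:** its front edge is within 0.3 mm of where the flat cell sat. By eye the nub gap had looked about 1 px larger than before, but the measurement did not bear that out.
- **Everything else:** in the last overhead picture the other cells and bench items look undisturbed. Both cells are released, and the gripper was hovering clear of everything.
- **Force:** no wrist force reading I took was over about 8 N.

No check failed. One depth reading, at 15 mm along the bay, was about 275 mm in both pictures, before and after the swap. I took it for a gripper-finger artefact and ignored it.

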